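# Vent the drying pot and take off its glass cover

## Robot

A 7-joint arm with a two-finger parallel gripper is mounted at the origin on the work surface. World frame = base frame: x ahead of the robot, y to its left, z up, the work surface at z = 0. Lengths are in m, angles in rad, forces in N, time in s.
With the tool pointing down it reaches from about 0.425 to 0.925 m from the base axis. Payload 6.8 kg.
Tool frame: the origin (TCP) lies midway between the tips of the shut fingers; the grasp point (between the pads) lies 19 mm behind it (bot.grasp_offset is the distance from the TCP to the grasp point, in m); z points along the fingers, x is the direction in which the jaws open and shut, and the axes are right-handed (so a half turn about z gives the same grasp; the last joint's range is limited). The gripper opens to 85 mm and grips with 20 to 120 N. Pads are 22 mm wide; open, the fingers measure 114 mm over their backs; the gripper's body (76 mm by 85 mm) begins 54 mm behind the grasp point. The pads swing forward as they close: fully open they stand 13 mm farther back than shut.
Start: joints at [1.012, 0.477, 0.022, 1.555, -0.011, 1.109, -0.083], TCP at [0.294, -0.608, 0.231] pointing down, gripper open.
Joint ranges: [-2.96, 2.96], [-0.34, 2.1], [-1.41, 1.46], [0.24, 2.44], [-1.37, 4.51], [0.17, 1.92], [-2.96, 2.96]. Speed limits (rad/s): [2.39, 2.39, 3.14, 3.14, 3.14, 3.14, 3.14].

## Interface

Orientations are given as a unit quaternion [w, x, y, z].
In Python, from station import bot, imaging gives the robot as it stands. The module is installed in compiled form; this text tells all that it offers.
- The arm moves only by the tool apply_moves, never from a script. Its argument "increments" is a list of rows, each a list of 7 numbers: the shift along the tool's x, y, z in mm, then the turn, a rotation vector about the tool's x, y, z in degrees, then the closure, from -1 (fully open) to 1 (shut). In form: [[dx, dy, dz, rx, ry, rz, grip], ...]. A call has exactly 8 rows; each row shifts and turns the pose as measured when the row begins, along the tool's axes as they then stand; what a row does not reach is not made up. A row lasts 1/8 s, in which the tool goes at most 62.5 mm and 10.7 degrees, less where a joint would pass 70% of its speed; a pose out of reach is approached as far as the arm can. A call with a gripper value outside its range is refused whole. The fingers move at their own pace and stop on an object; "grip_force" is the grip in N (left out, the last holds). Time passes only in rows, so rows that do not move let the fingers close, or fill a call up. It gives the time, the measured TCP pose, the force and the opening at its end, in the units of the state.
- bot.get_obs(): the state, without advancing time (a new reading comes with each control period).
- imaging.read_camera(name): name is "scene" or "top"; returns the picture (420x560x3 uint8, red, green, blue); there is no depth.
- imaging.get_calibration(name): a dict with "K" (3x3 intrinsics, pixels), "k1" (the pictures are not rectified: a ray, as slopes to the right and down, at radius r is drawn at 1 + k1 r^2 times it, then the intrinsics apply), "extrinsics" (4x4, takes a point from camera to world coordinates). Camera axes: x right, y down, z forward; pixel columns grow to the right and rows downward; lengths in m; the calibration is good to about 2 mm. A picture is of the moment at which its call begins. get_calibration takes no time and is no camera call.
- bot.hand_in(): hands the job in, once; it reports no verdict.
The state is a dict: "t": time; "q": joint angles; "joint_vel": joint speeds; "joint_torque": joint torques, N m; "eef_pos": TCP position; "tool_rot": TCP orientation; "contact_force": force on the tool from outside, world axes, zero at the start; "torque": the same for the moment, N m; "gripper_width": opening from 0.0 (shut) to 1.0 (fully open).
Only numpy, scipy, OpenCV 4.12 (cv2) and the standard library are available. Lean on these libraries where they do the work, as an engineer would, in place of code of your own. Each camera call takes 0.05 s, during which the arm holds its last target.

## Task

A porcelain compass rose has finished drying in the little steel vacuum pot. Let the air back in first by turning the vent valve's lever to half open (45 degrees) and leave it there; then lift the frosted glass cover off by its knob, keep it knob up, and set it down gently so that it lies wholly on the round cork mat. Do not disturb the rose in the pot, the copper cup, the sight vane or the cedar box.

Things in the scene. Friction and masses are not known exactly. Their poses are not given: they have to be found in the camera images.
- pot: Round stainless vacuum pot, fixed to the shelf: wall 130 mm in diameter, flange 144 mm in diameter at the top, topped by a flat black rubber gasket whose upper face is 83 mm above the shelf. Origin at the centre of its underside, on the shelf; z up. A brass ball valve (the vent) sticks out level from its side along the pot's +y axis, 50 mm above the shelf, to 171 mm from the pot's centre; its lever is on top. A capped pump port sticks out along -y, to 99 mm from the centre.
- vent (a joint): Angle of the vent's lever in rad. 0 is shut (against its stop): the lever then lies across the valve's pipe and points along the pot's +x. It grows as the lever swings anticlockwise seen from above, to pi/2 = fully open (other stop), where the lever points straight out from the pot along its +y. pi/4 is half open. It may start up to 0.15 from the shut stop. The lever swings level about an upright stem, is stiff (about 0.2 N m of friction) and stays where it is left.
- vent_axis (a point): Point on the upright axis of the vent's stem, level with the lever's sleeve, 83 mm above the shelf and 128 mm from the pot's centre along the pot's +y. Fixed; axes are the pot's.
- vent_grip (a point): Centre of the black sleeve on the vent's lever, the place to hold it: 48 mm from vent_axis, 83 mm above the shelf; moves with the lever. The sleeve is 13 mm wide, 10 mm high and 52 mm long and reaches from 20 to 72 mm from the axis; its own +x points along the lever, away from the stem. Below the sleeve it is free down to the shelf, except for the valve's body, whose top is 63 mm high, and the 12 mm stem.
- cover: The loose frosted glass cover, 0.42 kg more or less, a shallow dome: flat rim flange 140 mm in diameter and 8 mm thick, dome top 38 mm above the underside, with a brass knob on top (77 mm in all). Origin at the centre of its underside, z up through the knob. It starts lying on the pot's gasket, held by nothing, at any yaw.
- cover_knob (a point): Centre of the head of the cover's knob, 65 mm above the cover's underside. The head is round, 35 mm in diameter, with upright sides from 58 to 72 mm above the underside, on a neck 21 mm in diameter; the dome under it is 38 mm above the underside.
- mat: Round cork mat, fixed on the shelf: 190 mm in diameter, 6 mm thick. Origin at the centre of its underside, on the shelf.
- rose: White porcelain compass rose disc, 90 mm in diameter, 5 mm thick, lying loose on the pot's inner floor 22 mm above the shelf, hidden by the cover at first. Origin at the centre of its underside. To be left alone.
- cup: Copper damping cup, 54 mm in diameter at the rim, 38 mm high, loose on the shelf. Origin at the centre of its underside. To be left alone.
- vane: Steel sight vane: a foot 28 by 46 mm with an upright slotted frame 33 mm wide, 87 mm high in all, standing loose on the shelf. Origin at the centre of its underside. To be left alone.
- box: Closed cedar instrument box, 120 by 170 mm and 74 mm high, with a brass hook half out of its eye; loose on the shelf. Origin at the centre of its underside. To be left alone.

How it is judged:
By the outcome, as a careful person would: the job done as asked, in the order asked, and still so for the second after the job is handed in, with the robot touching nothing.
It also fails if it takes over 51 s, if anything falls off the work surface, if the arm or the gripper's body presses on something with over 40 N, if the wrist force passes 120 N, or if a joint passes its speed limit or range.

## Working session

There is one attempt and no reset: what is moved stays moved. The work goes in short steps, Python scripts to look and compute and a tool call to move; the robot and the scene stay as the last step left them, time stands still between calls to the robot, and variables do not carry over. Pictures are saved under pics/ and viewed, and the job is handed in when it is done.

Besides the shell and the picture viewer there is one more tool, called after ">>>" by a JSON object that holds its "method" and its "body". apply_moves: Moves the arm, as the interface text tells. Its arguments: {"type":"object","properties":{"increments":{"type":"array","items":{"type":"array","items":{"type":"number"}}},"grip_force":{"type":"number"}},"required":["increments"]}

```bash
mkdir -p pics; python3 - <<'E'
from station import bot, imaging
import cv2
print(bot.get_obs(), bot.grasp_offset)
for n in ("scene","top"):
    im=imaging.read_camera(n); c=imaging.get_calibration(n)
    print(n,c)
    cv2.imwrite(f"pics/{n}0.png",im[:,:,::-1])
E
```

```text
{'t': 0.0, 'q': array([ 1.01189673,  0.47777478,  0.02233455,  1.55648144, -0.01148972,
        1.10929254, -0.0830975 ]), 'joint_vel': array([-0.00212   ,  0.00097678,  0.00105039, -0.00069169,  0.00042734,
        0.00168764, -0.00067794]), 'joint_torque': array([ 7.23485828e-04, -5.96452045e+01,  1.60844665e+00, -2.81197751e+01,
        1.24697608e-02,  9.49470385e-03, -1.69559803e-05]), 'eef_pos': array([ 0.29380964, -0.60702919,  0.23032993]), 'tool_rot': array([-4.23718260e-04,  8.47264386e-01, -5.31170618e-01, -8.09824008e-04]), 'contact_force': array([-0.29844448,  0.07260152, -0.13513761]), 'torque': array([ 0.00754695,  0.02009618, -0.04057278]), 'gripper_width': 0.9981089836025324} 0.0187
scene {'K': array([[431.35033111,   0.        , 276.60303438],
       [  0.        , 431.35033111, 206.16643611],
       [  0.        ,   0.        ,   1.        ]]), 'k1': -0.0386692630243524, 'extrinsics': array([[-0.64744566,  0.54790254, -0.52973289,  1.10218131],
       [ 0.76198556,  0.45274708, -0.46303142,  0.46699252],
       [-0.01386107, -0.70343649, -0.71062295,  0.75770959],
       [ 0.        ,  0.        ,  0.        ,  1.        ]])}
top {'K': array([[480.76536266,   0.        , 283.10098291],
       [  0.        , 480.76536266, 204.62585707],
       [  0.        ,   0.        ,   1.        ]]), 'k1': -0.021892201170871133, 'extrinsics': array([[ 8.15079979e-04, -9.83142155e-01,  1.82841019e-01,
         4.30631837e-01],
       [-9.99977896e-01, -2.00783694e-03, -6.33844189e-03,
         5.70197384e-02],
       [ 6.59870437e-03, -1.82831812e-01, -9.83122060e-01,
         1.16724160e+00],
       [ 0.00000000e+00,  0.00000000e+00,  0.00000000e+00,
         1.00000000e+00]])}
```

View pics/scene0.png

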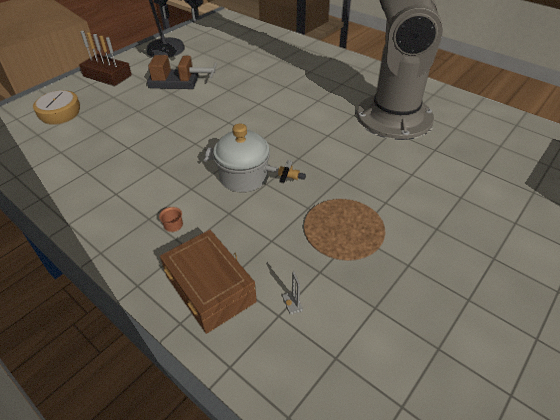

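View pics/top0.png

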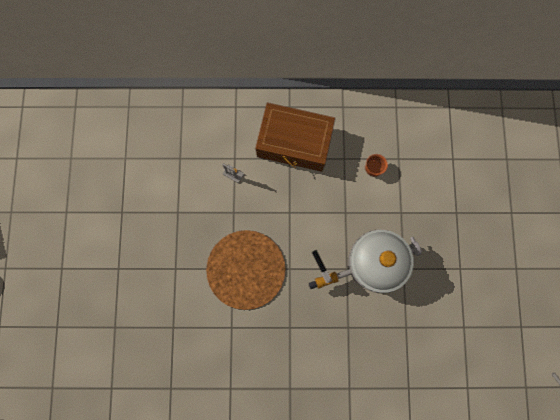

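```bash
python3 - <<'E'
import cv2
a=cv2.imread("pics/top0.png")
cv2.imwrite("pics/top0c.png",cv2.resize(a[220:305,300:430],None,fx=6,fy=6,interpolation=cv2.INTER_CUBIC))
b=cv2.imread("pics/scene0.png")
cv2.imwrite("pics/scene0c.png",cv2.resize(b[115:200,200:320],None,fx=6,fy=6,interpolation=cv2.INTER_CUBIC))
cv2.imwrite("pics/top0d.png",cv2.resize(a[220:320,200:300],None,fx=5,fy=5,interpolation=cv2.INTER_CUBIC))
E
```

```text
(no output)
```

View pics/top0c.png

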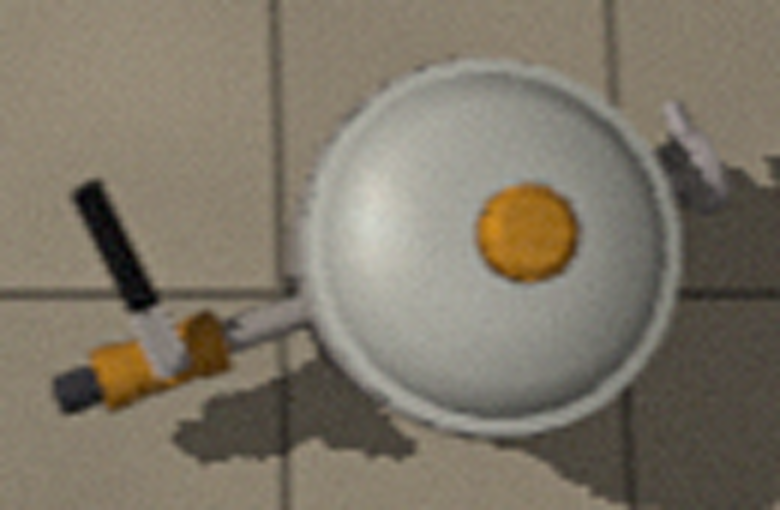

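View pics/scene0c.png

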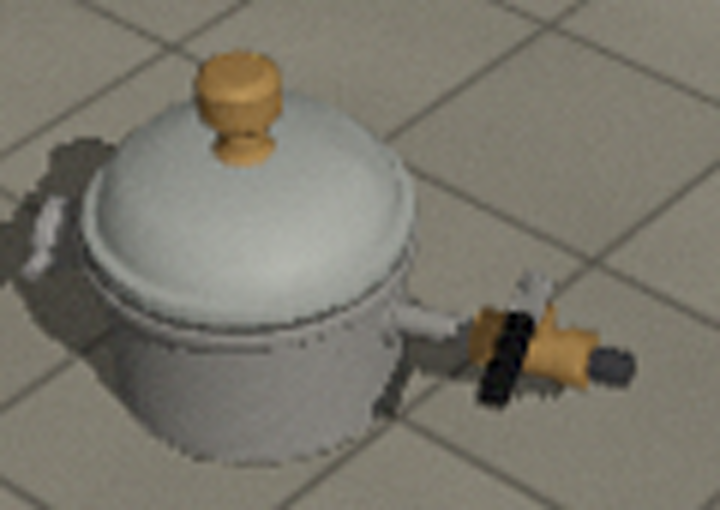

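View pics/top0d.png

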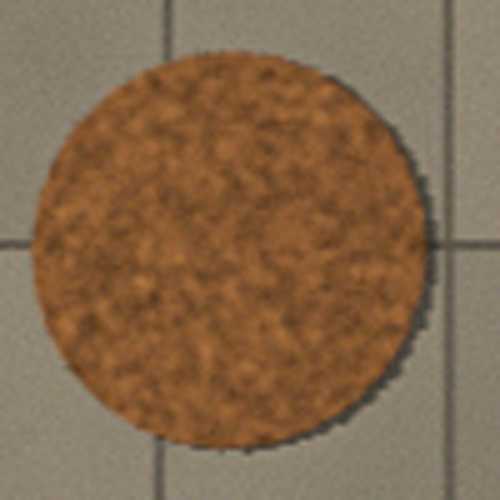

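```bash
cat > h.py <<'E'
import numpy as np, cv2
from station import imaging
def ray(n,p):
    c=imaging.get_calibration(n); E=c["extrinsics"]
    d=np.array([c["k1"],0,0,0,0.])
    u=cv2.undistortPoints(np.array([[p]],float),c["K"],d)[0,0]
    return E[:3,3],E[:3,:3]@np.array([u[0],u[1],1])
def at(n,p,z):
    o,d=ray(n,p); return (o+d*(z-o[2])/d[2])
def tri(p1,p2):
    o1,d1=ray("top",p1);o2,d2=ray("scene",p2)
    s=np.linalg.lstsq(np.c_[d1,-d2],o2-o1,rcond=None)[0]
    a,b=o1+s[0]*d1,o2+s[1]*d2
    return (a+b)/2,np.linalg.norm(a-b)
def cp(p,s,ox,oy): return ((p[0]+.5)/s-.5+ox,(p[1]+.5)/s-.5+oy)
E
python3 - <<'E'
from h import *
np.set_printoptions(precision=4,suppress=True)
T=lambda x,y:cp((x,y),6,300,220); S=lambda x,y:cp((x,y),6,200,115)
kn=at("top",T(528,233),.155);rim=at("top",T(492,247),.087)
print("knob",kn,"rim",rim,"knob scene",at("scene",S(239,97),.148))
e=at("top",T(88,186),.088);b=at("top",T(143,304),.088)
print("sleeve",e,b,(e+b)/2,np.linalg.norm(e-b), "dir",np.degrees(np.arctan2(*(e-b)[[1,0]])))
e2=at("scene",S(492,398),.085);b2=at("scene",S(520,322),.085);print("scene",e2,b2,(e2+b2)/2,np.linalg.norm(e2-b2))
v=at("top",T(75,390),.055);print("valve end",v, "pot y dir",np.degrees(np.arctan2(*(v-rim)[[1,0]])),np.linalg.norm((v-rim)[:2]))
u=(v-rim);u[2]=0;u/=np.linalg.norm(u);print("axis",rim+u*.128, at("top",T(172,352),.08))
print("mat",at("top",cp((231,250),5,200,220),.006))
print("mat sc",at("scene",(344.5,228.5),.006))
E
```

```text
knob [ 0.5042 -0.1694  0.155 ] rim [ 0.504  -0.1709  0.087 ] knob scene [ 0.5096 -0.1654  0.148 ]
sleeve [ 0.5265 -0.02    0.088 ] [ 0.4827 -0.0399  0.088 ] [ 0.5046 -0.0299  0.088 ] 0.04815531573686495 dir 24.512400466049172
scene [ 0.5303 -0.016   0.085 ] [ 0.4882 -0.0365  0.085 ] [ 0.5092 -0.0262  0.085 ] 0.04676775759360247
valve end [ 0.4518 -0.0165  0.055 ] pot y dir 108.67388769941554 0.16296269694866544
axis [ 0.463  -0.0497  0.087 ] [ 0.4653 -0.0512  0.08  ]
mat [0.488  0.1388 0.006 ]
mat sc [0.4969 0.1465 0.006 ]
```

```bash
cat >> h.py <<'E'
from scipy.spatial.transform import Rotation as Ro
from station import bot
np.set_printoptions(precision=4,suppress=True)
def go(target,ydir_deg):
    """delta in tool axes mm; wanted world heading (deg) of tool -y; tilt corrected"""
    o=bot.get_obs(); w,x,y,z=o["tool_rot"]; R=Ro.from_quat([x,y,z,w])
    a=np.radians(ydir_deg); yy=-np.array([np.cos(a),np.sin(a),0]); zz=np.array([0,0,-1.]); xx=np.cross(yy,zz)
    G=Ro.from_matrix(np.c_[xx,yy,zz])
    print("t",round(o["t"],2),"pos",o["eef_pos"],"w",round(o["gripper_width"],3),"F",o["contact_force"],"M",o["torque"])
    hd=R.as_matrix()[:,1]; print("heading -y",np.degrees(np.arctan2(-hd[1],-hd[0])))
    print("d mm",R.inv().apply(np.array(target)-o["eef_pos"])*1e3,"rot deg",np.degrees((R.inv()*G).as_rotvec()))
E
python3 - <<'E'
from h import *
go((.510,-.0288,.2),24.5)
T=lambda x,y:cp((x,y),6,300,220)
p=at("top",T(698,155),.05);v=at("top",T(75,390),.05); print(p,v,np.degrees(np.arctan2(*(v-p)[[1,0]])),np.linalg.norm(v-p))
E
```

```text
t 0.1 pos [ 0.2938 -0.6071  0.2304] w 1.001 F [ 0.1565  0.2438 -0.6932] M [0.0349 0.0572 0.0557]
heading -y 25.832717283882253
d mm [-426.2482 -446.5461   31.0614] rot deg [0.0082 0.0968 1.3327]
[ 0.5421 -0.2605  0.05  ] [ 0.4519 -0.0169  0.05  ] 110.33211920122396 0.2597920237067992
```

>>> {"method": "apply_moves", "body": {"increments": [[-30,-31,0,0,0,0,0],[-30,-31,0,0,0,0,0],[-30,-31,0,0,0,0,0],[-30,-31,0,0,0,0,0],[-30,-31,0,0,0,0,0],[-30,-31,0,0,0,0,0],[-30,-31,0,0,0,0,0],[-30,-31,0,0,0,0,0]], "grip_force": 60}}

```text
t: 1.1
eef_pos: [0.4126, -0.2752, 0.2271]
tool_rot: [-0.0, 0.845, -0.534, -0.003]
contact_force: [0.4, -0.7, 0.5]
gripper_width: 0.505
```

```bash
python3 -c "
from h import *
go((.510,-.0288,.2),24.5)"
```

```text
t 1.1 pos [ 0.4126 -0.2752  0.2271] w 0.505 F [ 0.4472 -0.7107  0.5347] M [-0.0415 -0.0238 -0.0012]
heading -y 25.44723965225871
d mm [-180.5124 -193.9401   27.5255] rot deg [0.2091 0.3401 0.9466]
```

>>> {"method": "apply_moves", "body": {"increments": [[-30,-32,2,0,0,0,0],[-30,-32,2,0,0,0,0],[-30,-32,2,0,0,0.5,0],[-30,-32,2,0,0,0.5,0],[-30,-32,2,0,0,0,0],[-20,-22,10,0,0,0,0],[-8,-8,8,0,0,0,0],[0,0,0,0,0,0,0]]}}

```text
t: 2.1
eef_pos: [0.5102, -0.0225, 0.1972]
tool_rot: [0.0, 0.842, -0.54, -0.005]
contact_force: [0.7, -0.2, 0.3]
gripper_width: 0.5
```

```bash
python3 -c "
from h import *
go((.510,-.0288,.069),24.5)
cv2.imwrite('pics/top1.png',cv2.resize(imaging.read_camera('top')[190:310,270:430,::-1],None,fx=5,fy=5,interpolation=cv2.INTER_CUBIC))
cv2.imwrite('pics/scene1.png',cv2.resize(imaging.read_camera('scene')[80:210,190:350,::-1],None,fx=5,fy=5,interpolation=cv2.INTER_CUBIC)[:600])"
```

```text
t 2.1 pos [ 0.5102 -0.0225  0.1972] w 0.5 F [ 0.725  -0.2202  0.2635] M [-0.0325  0.0155  0.0078]
heading -y 24.69445842928306
d mm [  6.6453   2.0186 128.1544] rot deg [0.3407 0.434  0.1932]
```

View pics/scene1.png

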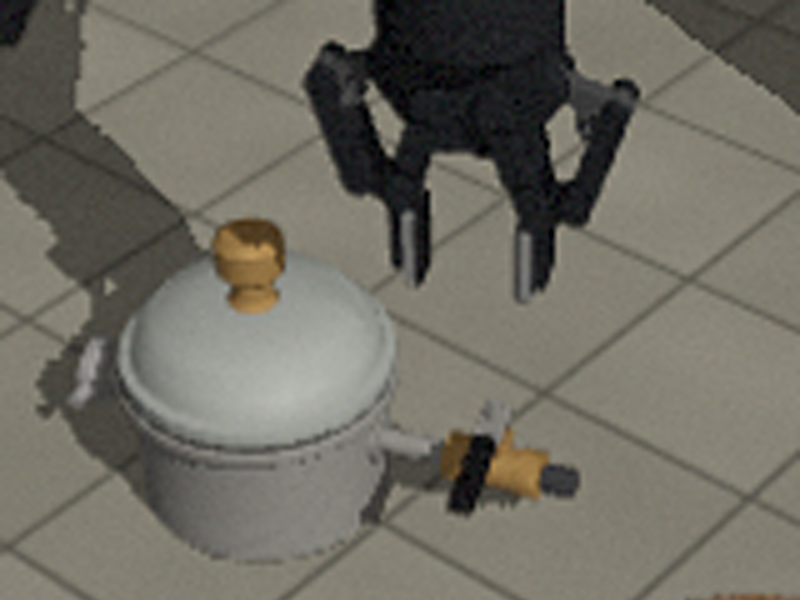

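View pics/top1.png

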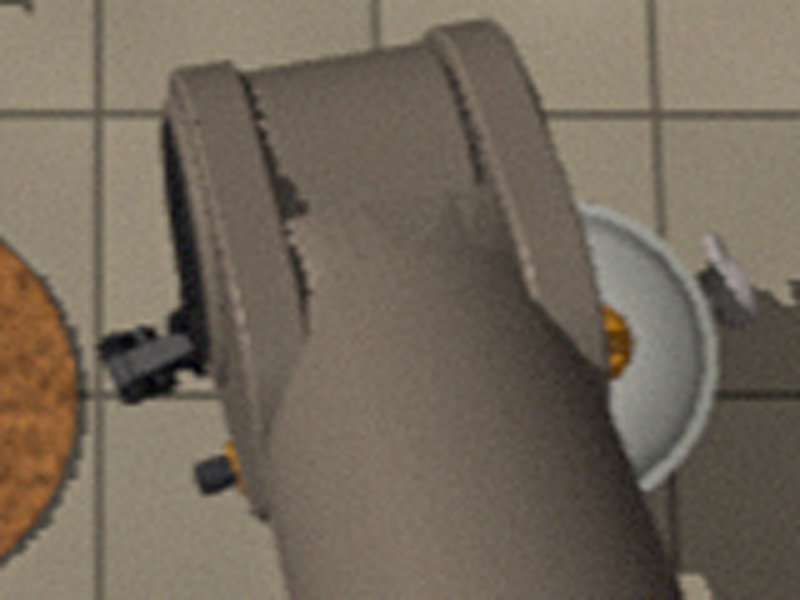

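```bash
python3 -c "
from h import *
p=cp((467,292),5,190,80)
for z in (.197,.203,.207): print(at('scene',p,z))"
```

```text
[ 0.5167 -0.0224  0.197 ]
[ 0.523  -0.0172  0.203 ]
[ 0.5272 -0.0137  0.207 ]
```

>>> {"method": "apply_moves", "body": {"increments": [[4,1,25,0.3,0.4,0,0],[3,1,25,0,0,0,0],[0,0,25,0,0,0,0],[0,0,15,0,0,0,0],[0,0,10,0,0,0,0],[0,0,0,0,0,0,0],[0,0,0,0,0,0,0],[0,0,0,0,0,0,0]]}}

```text
t: 3.2
eef_pos: [0.5132, -0.0402, 0.0992]
tool_rot: [-0.0, 0.838, -0.546, 0.004]
contact_force: [0.1, -0.2, 0.2]
gripper_width: 0.501
```

```bash
python3 -c "
from h import *
go((.509,-.0295,.069),24.5)
cv2.imwrite('pics/scene2.png',cv2.resize(imaging.read_camera('scene')[80:210,190:350,::-1],None,fx=5,fy=5,interpolation=cv2.INTER_CUBIC)[:600])"
```

```text
t 3.2 pos [ 0.5132 -0.0402  0.0992] w 0.501 F [ 0.1367 -0.2379  0.1882] M [0.0024 0.0166 0.053 ]
heading -y 23.852781318071575
d mm [-11.6613  -0.3169  30.0932] rot deg [-0.2923 -0.4213 -0.6483]
```

View pics/scene2.png

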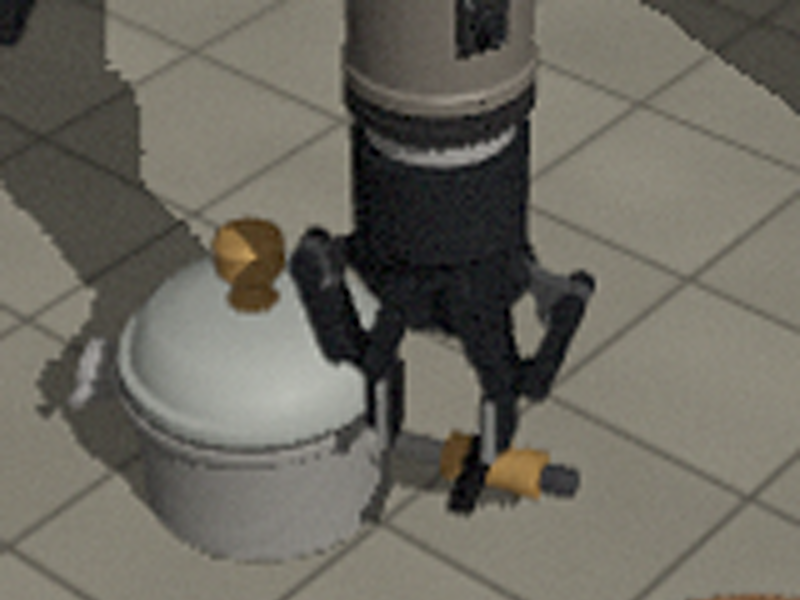

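>>> {"method": "apply_moves", "body": {"increments": [[-6,0,0,0,0,0,0],[-4,0,0,0,0,0,0],[0,0,0,0,0,0,0],[0,0,0,0,0,0,0],[0,0,0,0,0,0,0],[0,0,0,0,0,0,0],[0,0,0,0,0,0,0],[0,0,0,0,0,0,0]]}}

```text
t: 4.25
eef_pos: [0.5093, -0.0301, 0.0998]
tool_rot: [-0.0, 0.838, -0.546, 0.005]
contact_force: [0.4, -0.6, 0.6]
gripper_width: 0.505
```

```bash
python3 -c "
from h import *
go((.509,-.0295,.069),24.5)
cv2.imwrite('pics/scene3.png',cv2.resize(imaging.read_camera('scene')[130:210,230:330,::-1],None,fx=7,fy=7,interpolation=cv2.INTER_CUBIC)[:600])"
```

```text
t 4.25 pos [ 0.5093 -0.0301  0.0998] w 0.505 F [ 0.3616 -0.6032  0.5592] M [ 0.0345 -0.0143  0.0017]
heading -y 23.882740679729725
d mm [-0.8876  0.2419 30.7465] rot deg [-0.3575 -0.4506 -0.6187]
```

View pics/scene3.png

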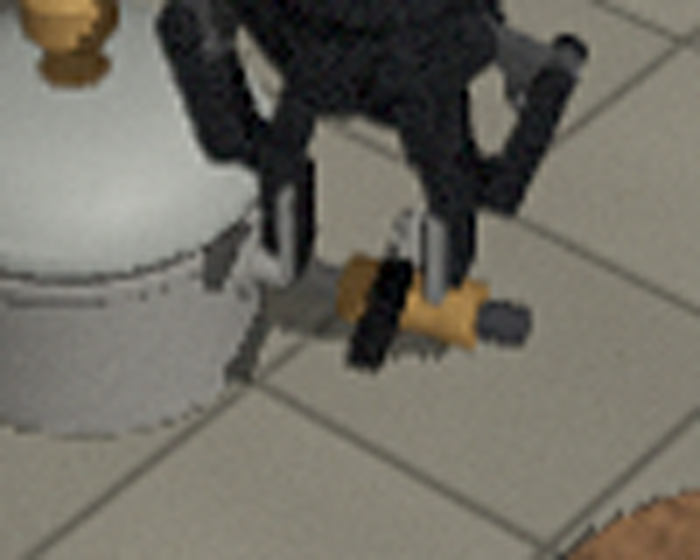

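```bash
python3 -c "
from h import *
C=lambda x,y:cp((x,y),7,230,130)
for z in (.0998,.103,.106): print(z,at('scene',C(362,288),z))
e=at('scene',C(365,367),.083);b=at('scene',C(400,260),.087);print(e,b,(e+b)/2, at('scene',C(382,313),.085))
"
```

```text
0.0998 [ 0.5159 -0.0287  0.0998]
0.103 [ 0.5188 -0.0263  0.103 ]
0.106 [ 0.5215 -0.0241  0.106 ]
[ 0.5313 -0.0148  0.083 ] [ 0.4849 -0.0377  0.087 ] [ 0.5081 -0.0263  0.085 ] [ 0.5084 -0.0263  0.085 ]
```

>>> {"method": "apply_moves", "body": {"increments": [[0,2,12,-0.3,-0.4,-0.5,0],[0,1,10,0,0,0,0],[0,0,6,0,0,0,0],[0,0,0,0,0,0,0],[0,0,0,0,0,0,0],[0,0,0,0,0,0,0],[0,0,0,0,0,0,0],[0,0,0,0,0,0,0]]}}

```text
t: 5.3
eef_pos: [0.5065, -0.0314, 0.0696]
tool_rot: [-0.0, 0.841, -0.542, 0.0]
contact_force: [0.0, 0.1, 0.3]
gripper_width: 0.499
```

```bash
python3 -c "
from h import *
go((.506,-.031,.069),24.5)
cv2.imwrite('pics/scene4.png',cv2.resize(imaging.read_camera('scene')[130:210,230:330,::-1],None,fx=7,fy=7,interpolation=cv2.INTER_CUBIC)[:600])"
```

```text
t 5.3 pos [ 0.5065 -0.0314  0.0696] w 0.499 F [0.0418 0.1463 0.275 ] M [-0.0239  0.0032  0.001 ]
heading -y 24.418505115420686
d mm [-0.5925  0.2395  0.5734] rot deg [-0.0247 -0.0124 -0.0815]
```

View pics/scene4.png

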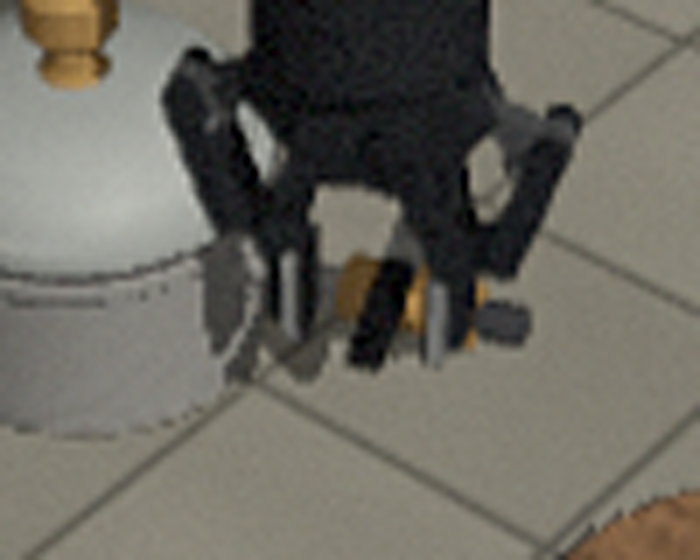

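>>> {"method": "apply_moves", "body": {"increments": [[0,0,0,0,0,0,1],[0,0,0,0,0,0,1],[0,0,0,0,0,0,1],[0,0,0,0,0,0,1],[0,0,0,0,0,0,1],[0,0,0,0,0,0,1],[0,0,0,0,0,0,1],[0,0,0,0,0,0,1]], "grip_force": 40}}

```text
t: 6.35
eef_pos: [0.5062, -0.0298, 0.0699]
tool_rot: [-0.001, 0.84, -0.542, -0.0]
contact_force: [-0.8, 1.8, 2.2]
gripper_width: 0.139
```

```bash
python3 -c "
from h import *
go((.506,-.031,.069),24.5)
cv2.imwrite('pics/scene5.png',cv2.resize(imaging.read_camera('scene')[130:210,230:330,::-1],None,fx=7,fy=7,interpolation=cv2.INTER_CUBIC)[:600])"
```

```text
t 6.35 pos [ 0.5062 -0.0298  0.0699] w 0.139 F [-0.8286  1.8386  2.1941] M [ 0.3355  0.1814 -0.2514]
heading -y 24.370777564524296
d mm [1.022  0.686  0.9383] rot deg [-0.0489  0.098  -0.1292]
```

View pics/scene5.png

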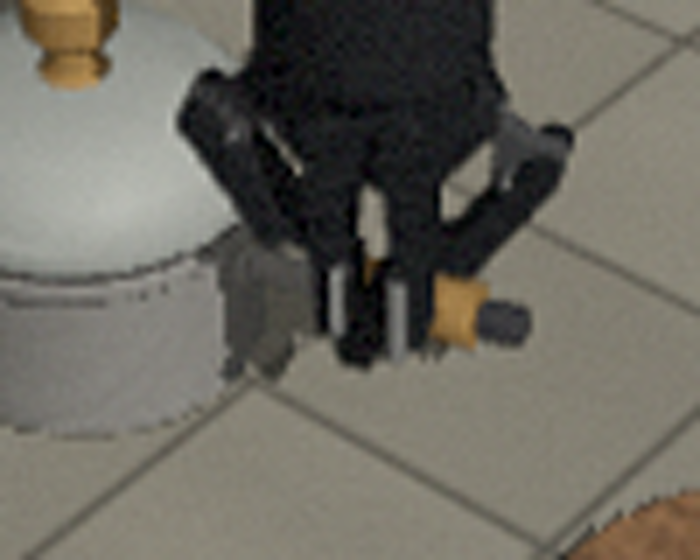

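>>> {"method": "apply_moves", "body": {"increments": [[-3.4,0.1,0,0,0,-4,1],[-3.4,0.1,0,0,0,-4,1],[-3.4,0.1,0,0,0,-4,1],[-3.4,0.1,0,0,0,-4,1],[0,0,0,0,0,0,1],[0,0,0,0,0,0,1],[0,0,0,0,0,0,1],[0,0,0,0,0,0,1]]}}

```text
t: 7.4
eef_pos: [0.4992, -0.0182, 0.0699]
tool_rot: [-0.001, 0.909, -0.417, -0.0]
contact_force: [-0.9, 2.5, 1.4]
gripper_width: 0.142
```

```bash
python3 -c "
from h import *
go((.506,-.031,.069),64.5)"
```

```text
t 7.4 pos [ 0.4992 -0.0182  0.0699] w 0.142 F [-0.8591  2.4994  1.3854] M [ 0.4575  0.3194 -0.0379]
heading -y 40.69666998884854
d mm [14.1588  3.167   0.8989] rot deg [ -0.1016   0.0355 -23.8033]
```

>>> {"method": "apply_moves", "body": {"increments": [[-3.4,0.1,0,0,0,-4,1],[-3.4,0.1,0,0,0,-4,1],[-3.4,0.1,0,0,0,-4,1],[-3.4,0.1,0,0,0,-4,1],[-3.4,0.1,0,0,0,-4,1],[-2.9,0.1,0,0,0,-3.5,1],[0,0,0,0,0,0,1],[0,0,0,0,0,0,1]]}}

```text
t: 8.4
eef_pos: [0.4844, -0.0064, 0.0699]
tool_rot: [-0.001, 0.975, -0.222, 0.001]
contact_force: [-1.3, 2.2, 1.4]
gripper_width: 0.138
```

```bash
python3 -c "
from h import *
go((.4627+.048*np.cos(np.radians(64.5)),-.0495+.048*np.sin(np.radians(64.5)),.069),64.5)"
```

```text
t 8.4 pos [ 0.4844 -0.0064  0.0699] w 0.138 F [-1.3367  2.1993  1.4443] M [ 0.4783  0.3925 -0.0833]
heading -y 64.40290316681066
d mm [-1.0088  0.1982  0.9309] rot deg [-0.1846 -0.0541 -0.0972]
```

>>> {"method": "apply_moves", "body": {"increments": [[0,0,0,0,0,0,0.3],[0,0,0,0,0,0,0.2],[0,0,0,0,0,0,0.2],[0,0,0,0,0,0,0.2],[0,0,-10,0,0,0,0.2],[0,0,-30,0,0,0,0.2],[0,0,-40,0,0,0,0],[0,0,-50,0,0,0,-0.5]]}}

```text
t: 9.4
eef_pos: [0.4823, -0.0083, 0.2017]
tool_rot: [-0.0, 0.975, -0.222, -0.002]
contact_force: [1.2, -0.5, -0.2]
gripper_width: 0.697
```

>>> {"method": "apply_moves", "body": {"increments": [[0,45,-20,0,0,0,-1],[0,50,0,0,0,0,-1],[0,40,0,0,0,0,-1],[0,0,0,0,0,0,-1],[0,0,0,0,0,0,-1],[0,0,0,0,0,0,-1],[0,0,0,0,0,0,-1],[0,0,0,0,0,0,-1]]}}

```text
t: 10.4
eef_pos: [0.4273, -0.1294, 0.2306]
tool_rot: [-0.001, 0.976, -0.219, 0.005]
contact_force: [1.0, -0.2, -0.2]
gripper_width: 1.0
```

```bash
python3 -c "
from h import *
go((.504,-.1694,.23),64.5)
cv2.imwrite('pics/scene6.png',cv2.resize(imaging.read_camera('scene')[100:210,200:340,::-1],None,fx=5,fy=5,interpolation=cv2.INTER_CUBIC)[:600])
cv2.imwrite('pics/top6.png',cv2.resize(imaging.read_camera('top')[210:310,290:430,::-1],None,fx=5.5,fy=5.5,interpolation=cv2.INTER_CUBIC)[:600])"
```

```text
t 10.4 pos [ 0.4273 -0.1294  0.2306] w 1.0 F [ 0.9747 -0.2194 -0.2435] M [-0.0314 -0.0201 -0.0097]
heading -y 64.74470046711505
d mm [86.4542  3.4211  1.4358] rot deg [-0.277  -0.5396  0.2434]
```

View pics/scene6.png

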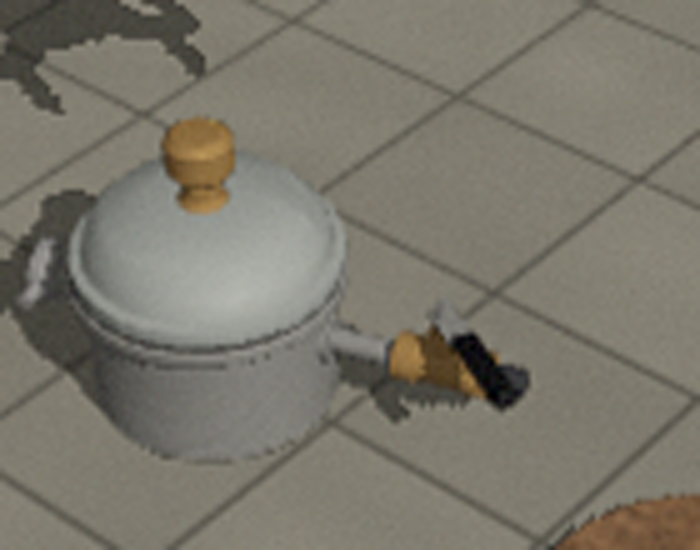

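View pics/top6.png

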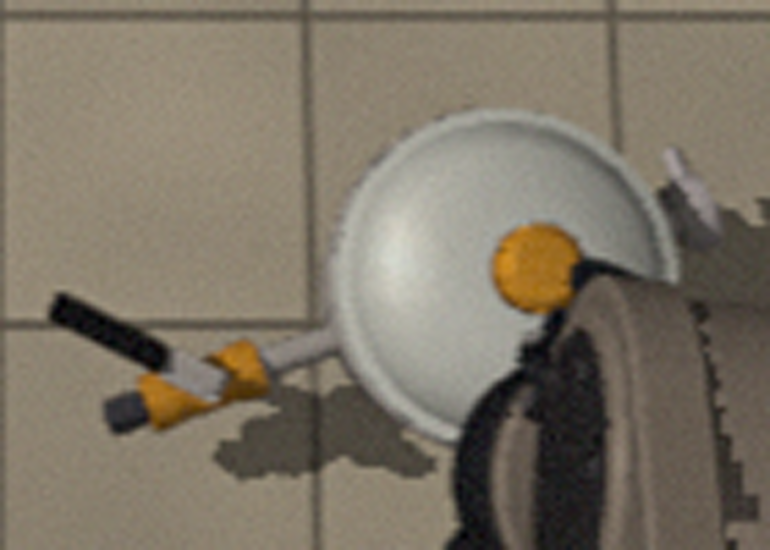

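```bash
python3 -c "
from h import *
T=lambda x,y,z:at('top',cp((x,y),5.5,290,210),z)
a=lambda p,q:np.degrees(np.arctan2(*(q-p)[[1,0]]))
print('lever',a(T(166,358,.088),T(57,303,.088)))
print('pipe',a(T(330,338,.05),T(125,412,.05)),'full',a(T(693,192,.05),T(125,412,.05)),'axis-rim',a(np.array([.504,-.1705]),np.array([.4627,-.0495])),np.hypot(.0413,.121))
"
```

```text
lever 63.33225786465814
pipe 109.55927235362354 full 110.82947717208391 axis-rim 108.84591817995825 0.12785417474607547
```

>>> {"method": "apply_moves", "body": {"increments": [[30,1,0,0,0,0,-1],[30,1,0,0,0,0,-1],[20,1,0,0,0,0,-1],[0,0,0,0,0,0,-1],[0,0,0,0,0,0,-1],[0,0,0,0,0,0,-1],[0,0,0,0,0,0,-1],[0,0,0,0,0,0,-1]]}}

```text
t: 11.5
eef_pos: [0.4981, -0.1657, 0.2308]
tool_rot: [-0.001, 0.976, -0.218, 0.004]
contact_force: [-0.3, 0.2, -0.2]
gripper_width: 0.997
```

```bash
python3 -c "
from h import *
go((.504,-.1694,.128),64.5)
cv2.imwrite('pics/scene7.png',cv2.resize(imaging.read_camera('scene')[80:200,170:310,::-1],None,fx=5,fy=5,interpolation=cv2.INTER_CUBIC)[:600])"
```

```text
t 11.5 pos [ 0.4981 -0.1657  0.2308] w 0.997 F [-0.2633  0.2362 -0.1906] M [ 0.0214 -0.0059 -0.0203]
heading -y 64.8445105056697
d mm [  6.1684   1.2545 102.8135] rot deg [-0.2147 -0.4133  0.3437]
```

View pics/scene7.png

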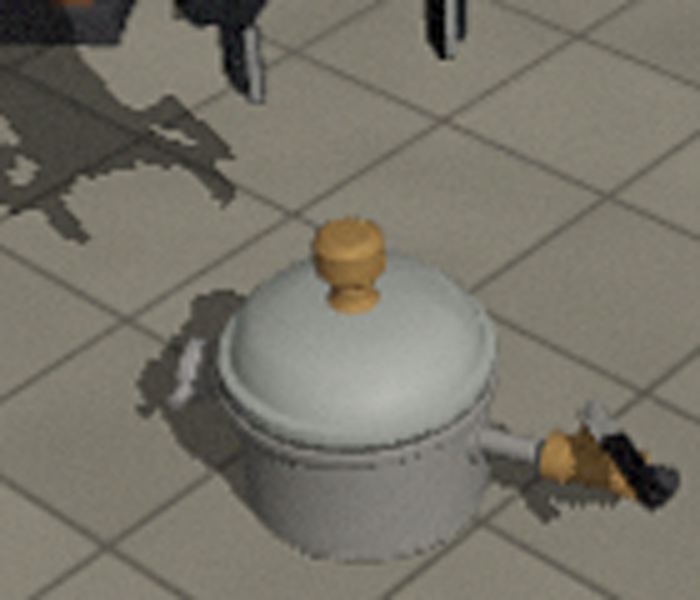

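>>> {"method": "apply_moves", "body": {"increments": [[3,0,20,0,-0.3,0,-1],[2,0,20,0,0,0,-1],[0,0,15,0,0,0,-1],[0,0,10,0,0,0,-1],[0,0,0,0,0,0,-1],[0,0,0,0,0,0,-1],[0,0,0,0,0,0,-1],[0,0,0,0,0,0,-1]]}}

```text
t: 12.55
eef_pos: [0.5033, -0.1679, 0.1614]
tool_rot: [-0.002, 0.976, -0.218, 0.001]
contact_force: [0.1, 0.6, -0.5]
gripper_width: 0.998
```

```bash
python3 -c "
from h import *
go((.504,-.1694,.128),64.5)
cv2.imwrite('pics/scene8.png',cv2.resize(imaging.read_camera('scene')[80:200,170:310,::-1],None,fx=5,fy=5,interpolation=cv2.INTER_CUBIC)[:600])"
```

```text
t 12.55 pos [ 0.5033 -0.1679  0.1614] w 0.998 F [ 0.1045  0.6408 -0.4751] M [ 0.0141 -0.0306 -0.0039]
heading -y 64.83834305007977
d mm [ 1.185   1.2011 33.4145] rot deg [-0.2177 -0.0899  0.3382]
```

View pics/scene8.png

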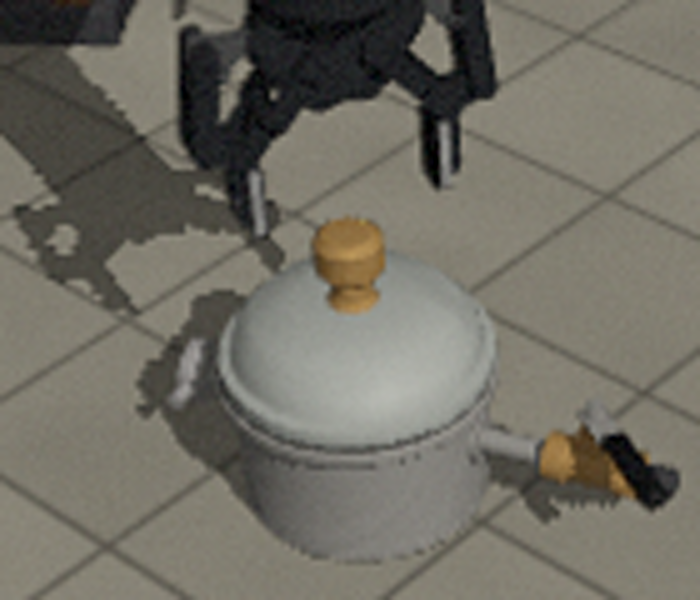

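>>> {"method": "apply_moves", "body": {"increments": [[1,1,14,0,0,0,-1],[0,0,11,0,0,0,-1],[0,0,6,0,0,0,-1],[0,0,0,0,0,0,-1],[0,0,0,0,0,0,-1],[0,0,0,0,0,0,-0.4],[0,0,0,0,0,0,-0.2],[0,0,0,0,0,0,-0.1]], "grip_force": 45}}

```text
t: 13.6
eef_pos: [0.5041, -0.1693, 0.1284]
tool_rot: [-0.002, 0.976, -0.218, 0.001]
contact_force: [0.4, 0.2, -0.2]
gripper_width: 0.553
```

```bash
python3 -c "
from h import *
go((.504,-.1694,.128),64.5)
cv2.imwrite('pics/scene9.png',cv2.resize(imaging.read_camera('scene')[80:200,170:310,::-1],None,fx=5,fy=5,interpolation=cv2.INTER_CUBIC)[:600])"
```

```text
t 13.6 pos [ 0.5041 -0.1693  0.1284] w 0.553 F [ 0.4306  0.23   -0.1922] M [-0.0347  0.008   0.0279]
heading -y 64.841794983327
d mm [-0.0626  0.1427  0.4472] rot deg [-0.2188 -0.119   0.3416]
```

View pics/scene9.png

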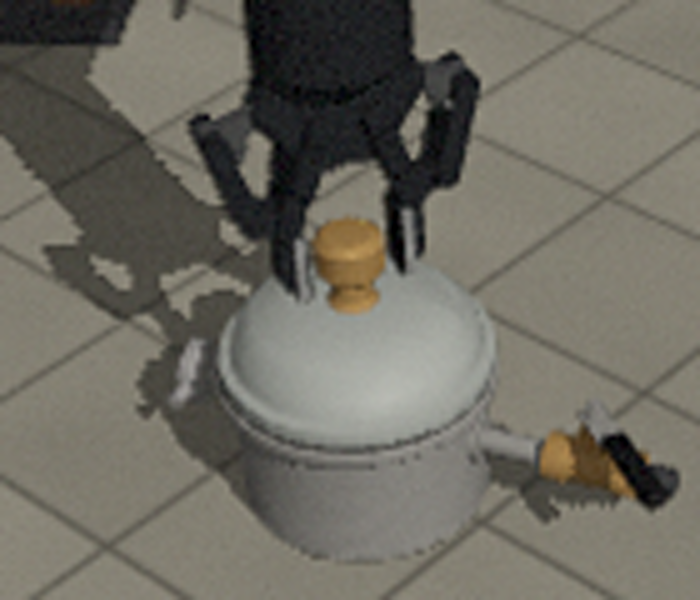

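>>> {"method": "apply_moves", "body": {"increments": [[0,0,0,0,0,0,0.2],[0,0,0,0,0,0,1],[0,0,0,0,0,0,1],[0,0,0,0,0,0,1],[0,0,0,0,0,0,1],[0,0,0,0,0,0,1],[0,0,0,0,0,0,1],[0,0,0,0,0,0,1]]}}

```text
t: 14.65
eef_pos: [0.5045, -0.1694, 0.1288]
tool_rot: [-0.002, 0.976, -0.218, 0.002]
contact_force: [-0.6, -0.4, 1.2]
gripper_width: 0.389
```

```bash
python3 -c "
from h import *
go((.504,-.1694,.128),64.5)"
```

```text
t 14.65 pos [ 0.5045 -0.1694  0.1288] w 0.389 F [-0.6224 -0.4354  1.2358] M [-0.0336  0.0385  0.0118]
heading -y 64.8388430059678
d mm [-0.4364  0.1618  0.8463] rot deg [-0.2213 -0.1729  0.3385]
```

>>> {"method": "apply_moves", "body": {"increments": [[0,0,0,0,0,0,1],[0,0,-3,0,0,0,1],[0,0,-6,0,0,0,1],[0,0,-12,0,0,0,1],[0,0,-20,0,0,0,1],[0,0,-20,0,0,0,1],[0,0,-10,0,0,0,1],[0,0,0,0,0,0,1]], "grip_force": 60}}

```text
t: 15.65
eef_pos: [0.502, -0.1691, 0.2023]
tool_rot: [-0.002, 0.976, -0.218, -0.0]
contact_force: [-0.3, 0.1, -5.6]
gripper_width: 0.382
```

```bash
python3 -c "
from h import *
go((.488,.1388,.2),64.5)
cv2.imwrite('pics/scene10.png',cv2.resize(imaging.read_camera('scene')[60:200,170:330,::-1],None,fx=4.2,fy=4.2,interpolation=cv2.INTER_CUBIC)[:600])"
```

```text
t 15.65 pos [ 0.502  -0.1691  0.2023] w 0.382 F [-0.3458  0.1377 -5.5726] M [-0.0081  0.0039  0.0103]
heading -y 64.85032696554973
d mm [-143.5089 -272.8127    3.331 ] rot deg [-0.1808  0.0829  0.3505]
```

View pics/scene10.png

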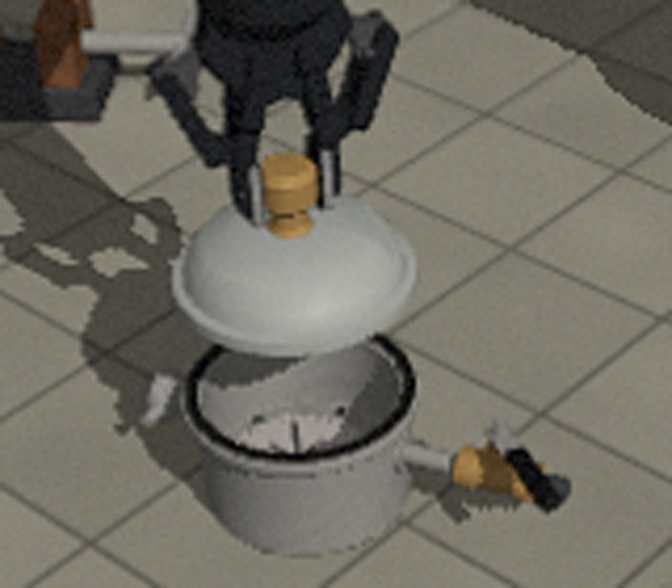

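>>> {"method": "apply_moves", "body": {"increments": [[-7,-13,-10,0,0,0,1],[-14,-27,-10,0,0,0,1],[-14,-27,0,0,0,0,1],[-14,-27,0,0,0,0,1],[-14,-27,0,0,0,0,1],[-14,-27,0,0,0,0,1],[-14,-27,0,0,0,0,1],[-14,-27,0,0,0,0,1]]}}

```text
t: 16.7
eef_pos: [0.488, 0.0712, 0.2229]
tool_rot: [-0.002, 0.976, -0.217, -0.004]
contact_force: [0.6, -0.3, -3.4]
gripper_width: 0.39
```

```bash
python3 -c "
from h import *
go((.488,.1388,.2),64.5)"
```

```text
t 16.7 pos [0.488  0.0712 0.2229] w 0.39 F [ 0.6175 -0.3427 -3.3705] M [ 0.0193 -0.0539  0.0188]
heading -y 64.91563491337155
d mm [-28.4117 -61.1334  23.3754] rot deg [-0.1607  0.5146  0.4164]
```

>>> {"method": "apply_moves", "body": {"increments": [[-12,-25,0,0,0,0,1],[-7,-16,0,0,0.4,0,1],[-4,-8,0,0,0,0,1],[0,0,0,0,0,0,1],[0,0,0,0,0,0,1],[0,0,0,0,0,0,1],[0,0,0,0,0,0,1],[0,0,0,0,0,0,1]]}}

```text
t: 17.7
eef_pos: [0.4845, 0.1305, 0.2233]
tool_rot: [-0.001, 0.977, -0.215, -0.002]
contact_force: [0.2, -0.9, -4.9]
gripper_width: 0.386
```

```bash
python3 -c "
from h import *
go((.488,.1388,.052),64.5)
cv2.imwrite('pics/scene11.png',cv2.resize(imaging.read_camera('scene')[80:280,220:420,::-1],None,fx=3,fy=3,interpolation=cv2.INTER_CUBIC)[:600])
cv2.imwrite('pics/top11.png',imaging.read_camera('top')[:,:,::-1])"
```

```text
t 17.7 pos [0.4845 0.1305 0.2233] w 0.386 F [ 0.1957 -0.919  -4.9431] M [-0.0309  0.0252  0.0387]
heading -y 65.18311499993287
d mm [  0.5647  -8.7752 171.2757] rot deg [-0.073   0.2755  0.6833]
```

View pics/scene11.png

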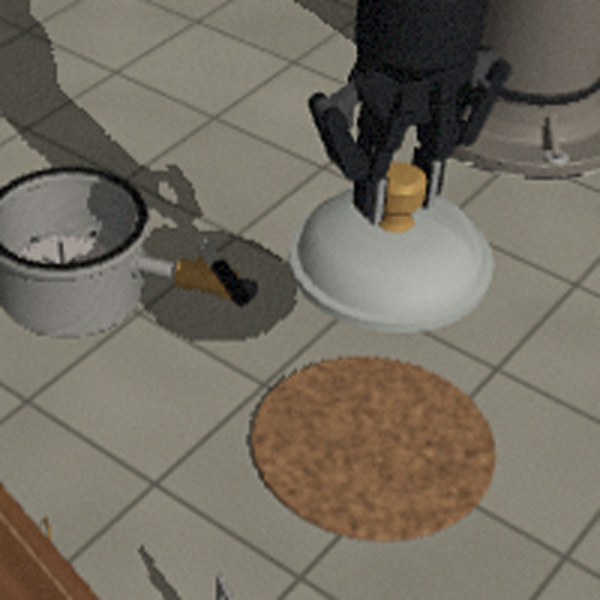

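View pics/top11.png

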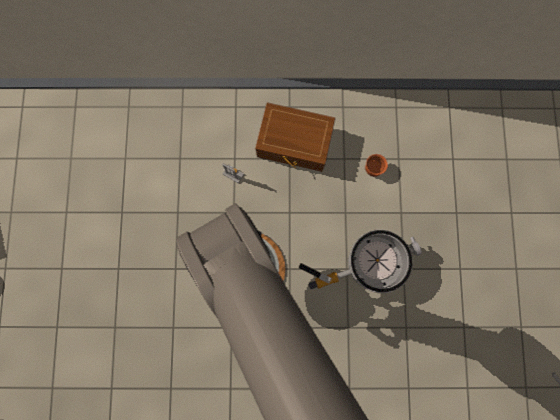

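>>> {"method": "apply_moves", "body": {"increments": [[0,-5,18,0,0.2,0.5,1],[0,-3,25,0,0,0,1],[0,0,25,0,0,0,1],[0,0,25,0,0,0,1],[0,0,20,0,0,0,1],[0,0,10,0,0,0,1],[0,0,0,0,0,0,1],[0,0,0,0,0,0,1]]}}

```text
t: 18.8
eef_pos: [0.4871, 0.1407, 0.0913]
tool_rot: [-0.001, 0.976, -0.219, -0.001]
contact_force: [0.4, 0.4, -4.4]
gripper_width: 0.387
```

```bash
python3 -c "
from h import *
go((.488,.1388,.052),64.5)
cv2.imwrite('pics/scene12.png',cv2.resize(imaging.read_camera('scene')[80:280,220:420,::-1],None,fx=3,fy=3,interpolation=cv2.INTER_CUBIC)[:600])"
```

```text
t 18.8 pos [0.4871 0.1407 0.0913] w 0.387 F [ 0.4095  0.3615 -4.3511] M [-0.0455 -0.007  -0.0041]
heading -y 64.65247348078331
d mm [ 1.8147  1.4052 39.2432] rot deg [-0.1086  0.199   0.1527]
```

View pics/scene12.png

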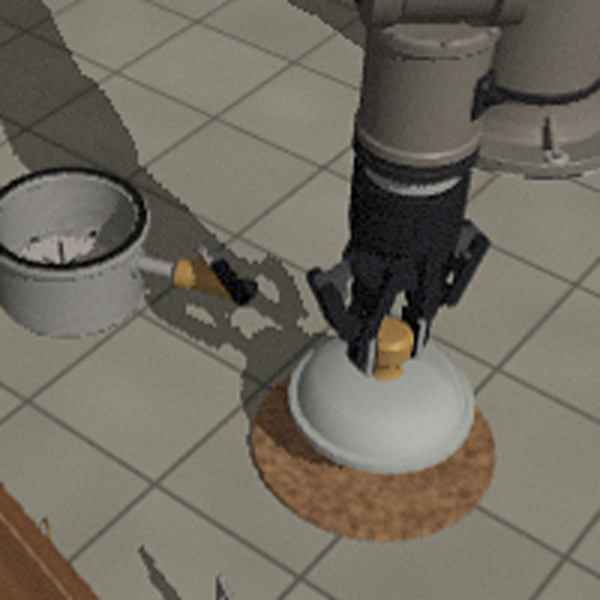

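Centred above the mat; lower on, slowing near contact (about 39 mm left).

>>> {"method": "apply_moves", "body": {"increments": [[0,0,8,0,0,0,1],[0,0,8,0,0,0,1],[0,0,8,0,0,0,1],[0,0,5,0,0,0,1],[0,0,3,0,0,0,1],[0,0,1.5,0,0,0,1],[0,0,0,0,0,0,1],[0,0,0,0,0,0,1]]}}

```text
t: 19.85
eef_pos: [0.4883, 0.141, 0.0568]
tool_rot: [-0.002, 0.976, -0.22, -0.0]
contact_force: [-0.6, 1.0, -4.4]
gripper_width: 0.383
```

```bash
python3 -c "
from h import *
go((.488,.1388,.052),64.5)"
```

```text
t 19.85 pos [0.4883 0.141  0.0568] w 0.383 F [-0.5537  1.0394 -4.3834] M [-0.0565  0.0088 -0.0468]
heading -y 64.61068326350805
d mm [0.7157 2.1477 4.7503] rot deg [-0.2146  0.0612  0.1108]
```

>>> {"method": "apply_moves", "body": {"increments": [[0,0,1,0,0,0,1],[0,0,1,0,0,0,1],[0,0,1,0,0,0,1],[0,0,1,0,0,0,1],[0,0,0.5,0,0,0,1],[0,0,0,0,0,0,1],[0,0,0,0,0,0,1],[0,0,0,0,0,0,1]]}}

```text
t: 20.85
eef_pos: [0.4885, 0.1411, 0.0523]
tool_rot: [-0.002, 0.976, -0.22, 0.0]
contact_force: [-0.7, -0.5, -5.5]
gripper_width: 0.382
```

```bash
python3 -c "
from h import *
go((.488,.1388,.052),64.5)"
```

```text
t 20.85 pos [0.4885 0.1411 0.0523] w 0.382 F [-0.6615 -0.4626 -5.4921] M [-0.0029  0.0206 -0.0154]
heading -y 64.60565733314934
d mm [0.4904 2.3019 0.2756] rot deg [-0.2398  0.0291  0.1057]
```

>>> {"method": "apply_moves", "body": {"increments": [[0,0,0.5,0,0,0,1],[0,0,0.5,0,0,0,1],[0,0,0.5,0,0,0,1],[0,0,0.5,0,0,0,1],[0,0,0,0,0,0,1],[0,0,0,0,0,0,1],[0,0,0,0,0,0,1],[0,0,0,0,0,0,1]]}}

```text
t: 21.85
eef_pos: [0.4885, 0.1412, 0.0519]
tool_rot: [-0.002, 0.976, -0.22, 0.001]
contact_force: [-1.6, -0.0, -0.3]
gripper_width: 0.388
```

```bash
python3 -c "
from h import *
go((.488,.1388,.052),64.5)"
```

```text
t 21.85 pos [0.4885 0.1412 0.0519] w 0.388 F [-1.6494 -0.0428 -0.2575] M [-0.1924  0.2539  0.0194]
heading -y 64.62235478256005
d mm [ 0.6132  2.4078 -0.0869] rot deg [-0.1986 -0.0384  0.1223]
```

>>> {"method": "apply_moves", "body": {"increments": [[0,0,0,0,0,0,0.1],[0,0,0,0,0,0,-0.1],[0,0,0,0,0,0,-0.3],[0,0,0,0,0,0,-0.5],[0,0,0,0,0,0,-0.5],[0,0,-8,0,0,0,-0.5],[0,0,-20,0,0,0,-0.5],[0,0,-35,0,0,0,-0.5]], "grip_force": 30}}

```text
t: 22.85
eef_pos: [0.4882, 0.1413, 0.1158]
tool_rot: [-0.002, 0.976, -0.219, -0.0]
contact_force: [0.2, 0.5, -0.7]
gripper_width: 0.751
```

>>> {"method": "apply_moves", "body": {"increments": [[0,0,-40,0,0,0,-0.5],[0,0,-40,0,0,0,-0.5],[0,-35,-20,0,0,0,-0.5],[0,-40,0,0,0,0,-0.5],[0,-40,0,0,0,0,-0.5],[0,-40,0,0,0,0,-0.5],[0,-30,0,0,0,0,-0.5],[0,0,0,0,0,0,-0.5]]}}

```text
t: 23.85
eef_pos: [0.5706, 0.3125, 0.2281]
tool_rot: [-0.004, 0.975, -0.221, 0.003]
contact_force: [-0.1, -0.5, 0.1]
gripper_width: 0.749
```

```bash
python3 -c "
from h import *
go((.488,.1388,.052),64.5)
cv2.imwrite('pics/scene13.png',imaging.read_camera('scene')[:,:,::-1])
cv2.imwrite('pics/top13.png',cv2.resize(imaging.read_camera('top')[90:320,180:440,::-1],None,fx=2.6,fy=2.6,interpolation=cv2.INTER_CUBIC)[:600])"
```

```text
t 23.85 pos [0.5706 0.3125 0.2281] w 0.749 F [-0.0992 -0.4638  0.0672] M [-0.0434  0.0488  0.0192]
heading -y 64.5000939887728
d mm [ -0.6752 193.9483 174.4168] rot deg [-0.5126 -0.2888 -0.0012]
```

View pics/scene13.png

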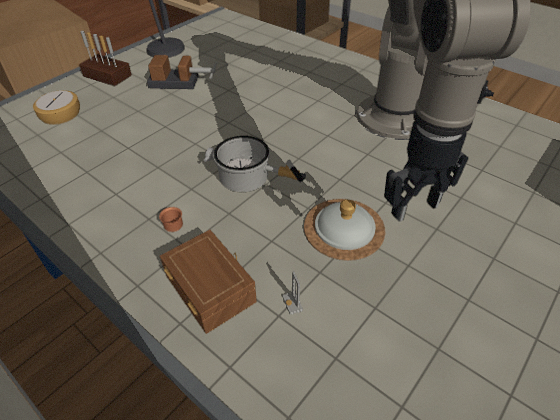

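View pics/top13.png

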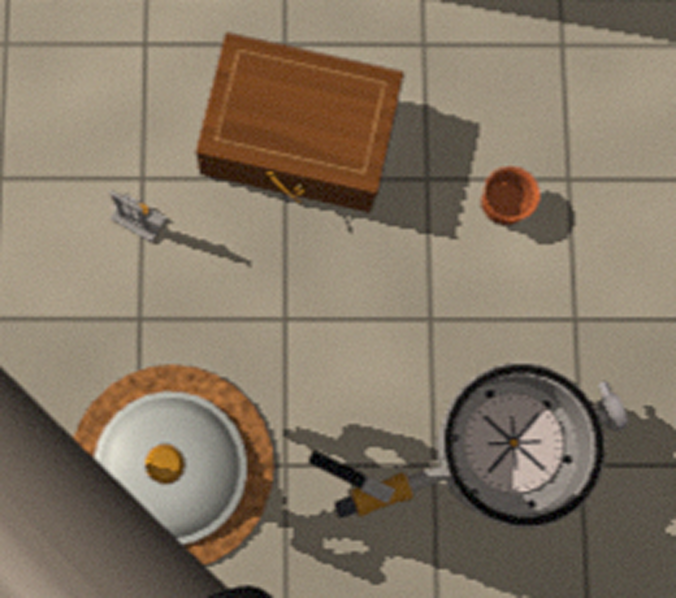

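```bash
python3 -c "
from h import *
T=lambda x,y,z:at('top',cp((x,y),2.6,180,90),z)
a=lambda p,q:np.degrees(np.arctan2(*(q-p)[[1,0]]))
c=T(524,444,.083);print('pot',c,'ydir',a(c,np.array([.4627,-.0495,0])),'port',a(T(618,404,.05),c))
print('valve end',a(c,T(345,507,.055)),'lever',a(T(362,480,.088),T(313,457,.088)))
"
```

```text
pot [ 0.5049 -0.171   0.083 ] ydir 109.14774734200611 port 112.26558500671717
valve end 109.13141248882552 lever 64.97017302378012
```

```bash
python3 -c "
from station import bot
print(bot.hand_in())"
```

```text
the job is handed in; nothing more can be done
None
```

I turned the vent lever to half open, then lifted the glass cover off by its knob. I set it down knob up near the middle of the cork mat, backed the arm away, and handed in at about 24 s of the 51 s allowed.

- **Vent:** the lever read 64–65° in the last checks against a pot +y direction of about 109.1°, which puts it at about 45° open. Most pot-direction readings fell between 108.7° and 110.8°. One rough one, from the pump port, gave 112° and I did not use it.
- **Cover:** it lies wholly on the mat with cork showing all round in the scene camera; the arm hid part of it in the top view. The wrist force was within about 6 N throughout the set-down.
- **Other things:** the rose, cup, vane and box looked undisturbed in the last pictures.
- **Disagreement:** the two cameras differed by 4–9 mm. I went by the top camera, which matched the lever's pivot as found from the arm's own motion.

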